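Clamp the rook blank with the click-stop cap

TASK

Stand the walnut rook blank upright on the clamping fixture, in the gap between its V-shaped wooden nest and the brass jaw, and let go of it. Then turn the six-sided click-stop cap clockwise until its ratchet clicks, and stop there: past the third click the cap goes solid and the blank would be crushed. Leave the blank clamped upright in the nest, handle it gently and do not disturb the other things on the bench.

Things in the scene. Friction and masses are not known exactly. Their poses are not given: they have to be found in the camera images.
- blank_center (a point): Centre of the loose rook blank: a plain dark walnut cylinder, 36 mm in diameter and 75 mm tall, standing upright (the largest of the standing pieces that is a plain cylinder), about 55 g. The point is on its axis, half-way up (37.5 mm above its foot). z is up along its axis.
- rook_blank: The same walnut blank; the origin is the centre of its underside.
- nest: The nest: two dark wooden walls 26 mm tall in a 90 degree V on the fixture's plate. Origin, on the plate's top face: where the centre of the blank's underside rests once the blank is home in the V. z up. The apex points along +y; the V opens to -y, to the jaw. A blank let down 4 mm to the -y side of this origin stands free of walls and jaw, and the jaw then pushes it home.
- fixture: The clamping fixture, fixed to the bench: an aluminium plate 110 x 200 x 14 mm (origin: centre of its underside; axes as the nest's). Nest origin at y = +50 mm, cap axis at y = -50 mm, on a steel housing. Between them a brass jaw (36 mm wide, 23 mm tall) slides along +y; at first its face stands 9 to 20 mm (varies) short of the near side of a seated blank.
- cap_center (a point): Centre, on the axis half-way up, of the click-stop cap: a hexagonal brass cap, 38 mm across its flats, 28 mm tall, on a vertical axis; its top is 88 mm above the bench. Clockwise from above drives the jaw to the nest, 12 mm per rad; turning free takes about 0.15 N m and the jaw stays where it is left. The blank is home after 0.7 to 1.7 rad, the first click 0.2 to 0.35 rad later.
- cap: The same cap (origin: centre of its underside; flats face its +x and every 60 degrees from there). With the jaw tight, its torque climbs to about 0.27 N m (jaw force about 10 N), then drops sharply below 0.15 as it clicks; a click comes every 0.35 rad, and past three it is solid. Let go, it springs back through its clicks and the jaw stays tight. Turning it back loosens the jaw: let go before turning the hand back.
- knight: A carved rosewood knight, 35 mm across its foot, 78 mm tall, standing; to be left alone. Origin: centre of its underside.
- pawn_blank: A slim pale boxwood cylinder, 25 mm in diameter and 50 mm tall, standing; to be left alone. Origin: centre of its underside.
- dish: A white porcelain dish, 120 mm across and 22 mm tall, with boxwood crowns in it; to be left alone. Origin: centre of its underside.
- dividers: Brass dividers lying on the bench, 135 mm long; to be left alone. Origin: under the pivot.

How it is judged:
By the outcome, as a careful person would: the job done as asked, in the order asked, and still so for the second after the job is handed in, with the robot touching nothing.
It also fails if it takes over 64 s, if anything falls off the work surface, if the arm or the gripper's body presses on something with over 40 N, if the wrist force passes 120 N, or if a joint passes its speed limit or range.

ROBOT

A 6-joint arm with a two-finger parallel gripper is mounted at the origin on the work surface. World frame = base frame: x ahead of the robot, y to its left, z up, the work surface at z = 0. Lengths are in m, angles in degrees, forces in N, time in s.
With the tool pointing down it reaches from about 0.4 to 0.925 m from the base axis. Payload 12.5 kg.
Tool frame: the origin (TCP) lies midway between the tips of the shut fingers; the grasp point (between the pads) lies arm.hold_point_z behind it (arm.hold_point_z is the distance from the TCP to the grasp point, in m); z points along the fingers, y is the direction in which the jaws open and shut (so a half turn about z gives the same grasp; the last joint's range is limited). The gripper opens to 95 mm and grips with 3 to 60 N. Pads are 20 mm wide; open, the fingers measure 119 mm over their backs; the gripper's body (75 mm by 180 mm) begins 59 mm behind the grasp point.
Start: joints at [-71.425, 28.126, 89.318, -0, 62.55, -6.05], TCP at [0.26, -0.568, 0.215] pointing down, gripper open.
Joint ranges: [-177.58, 177.58], [-47.91, 125.51], [2.72, 160], [-65.01, 245.01], [3.68, 167.84], [-153.87, 153.87]. Speed limits (degrees/s): [127.2, 127.2, 159.86, 180, 180, 180].

INTERFACE

Orientations are given as [roll, pitch, yaw] about the fixed x, y, z axes, in that order (R = Rz(yaw) Ry(pitch) Rx(roll)).
In Python, from station import telemetry, eyes, job, arm gives the robot as it stands.
- The arm moves only by the tool servo_tool, never from a script. Its argument "series" is a list that holds one entry, the list of rows, each a list of 6 numbers: the shift along the tool's x, y, z in cm, then the turn, a rotation vector about the tool's x, y, z in degrees. In form: [[[x, y, z, rx, ry, rz], ...]]. A call has exactly 10 rows; each row shifts and turns the commanded pose from where the row before left it, along the tool's axes as they then stand; what a row does not reach is not made up. A row lasts 1/10 s, in which the tool goes at most 50 mm and 8.59 degrees, less where a joint would pass 70% of its speed; a pose out of reach is approached as far as the arm can. A call is refused whole if a number of a shift passes 5 or a number of a turn 8.59, either way. A call with a gripper value outside its range is refused whole. "claw" is the opening, from 0 (shut) to 1 (fully open), set as the call begins (left out, the last holds). The fingers move at their own pace and stop on an object; "force" is the grip in N (left out, the last holds). Time passes only in rows, so rows that do not move let the fingers close, or fill a call up. It gives the time, the measured TCP pose, the force and the opening at its end, in the units of the state.
- telemetry.read_state(): the state, without advancing time (a new reading comes with each control period).
- eyes.get_image(name): name is "scene" or "side" or "wrist"; returns a dict with "pixels" (400x640x3 uint8, red, green, blue), "vertical_fov" (degrees; the focal length in pixels is half the picture's height over the tangent of half this angle, whatever the lens; pixels are square), "cx", "cy" (the principal point, pixels), "cam_to_world" (4x4, takes a point from camera to world coordinates); the wrist camera has in their place "hand_eye" (4x4, takes a point from camera to tool coordinates, whose origin is the TCP and whose axes are the flange's). Camera axes: x right, y down, z forward; pixel columns grow to the right and rows downward; lengths in m; the calibration is good to about 2 mm. A picture is of the moment at which its call begins: read the wrist's pose just before it. There is no depth.
- job.finish_job(): hands the job in, once; it reports no verdict.
The state is a dict: "time_s": time; "q": joint angles; "joint_vel": joint speeds; "joint_torque": joint torques, N m; "position": TCP position; "tool_rot": TCP orientation; "ft_force": force on the tool from outside, world axes, zero at the start; "moment": the same for the moment, N m; "width": finger opening in m.
Only numpy, scipy, OpenCV 4.12 (cv2) and the standard library are available. Lean on these libraries where they do the work, as an engineer would, in place of code of your own. Each camera call takes 0.05 s, during which the arm holds its last target. There are 200 camera calls.

## Working session

There is one attempt and no reset: what is moved stays moved. The work goes in short steps, Python scripts to look and compute and a tool call to move; the robot and the scene stay as the last step left them, time stands still between calls to the robot, and variables do not carry over. Pictures are saved under pics/ and viewed, on a budget of 10 in all, crops included, one or two more only if the job needs it, and the job is handed in when it is done.

Besides the shell and the picture viewer there is one more tool, called as a command line: name --argument value ..., lists and objects as JSON in quotes. servo_tool: Moves the arm, as the interface text tells. Its arguments: {"type":"object","properties":{"series":{"type":"array","items":{"type":"array","items":{"type":"array","items":{"type":"number"}}}},"claw":{"type":"number"},"force":{"type":"number"}},"required":["series"]}

```bash
ls; mkdir -p pics; cat > h.py <<'E'
import numpy as np, cv2
from station import telemetry, eyes, job, arm
from scipy.spatial.transform import Rotation as R
def tool():
    s=telemetry.read_state(); T=np.eye(4); T[:3,:3]=R.from_euler('xyz',s['tool_rot'],degrees=True).as_matrix(); T[:3,3]=s['position']; return s,T
def look(name,save=None):
    s,T=tool(); d=eyes.get_image(name)
    d['M']=np.array(d['cam_to_world']) if name!='wrist' else T@np.array(d['hand_eye'])
    d['f']=200/np.tan(np.radians(d['vertical_fov']/2))
    if save: cv2.imwrite('pics/'+save,d['pixels'][:,:,::-1])
    return d
def ray(d,u,v):
    r=np.array([(u-d['cx'])/d['f'],(v-d['cy'])/d['f'],1]); return d['M'][:3,3],d['M'][:3,:3]@r
def onz(d,u,v,z):
    o,r=ray(d,u,v); return o+r*(z-o[2])/r[2]
def proj(d,p):
    c=np.linalg.inv(d['M'])@np.append(p,1); return d['f']*c[0]/c[2]+d['cx'],d['f']*c[1]/c[2]+d['cy']
E
python3 - <<'E'
from h import *
print(telemetry.read_state(), arm.hold_point_z)
a=look('scene');b=look('side');c=look('wrist')
for n,d in zip('abc',(a,b,c)): cv2.imwrite(f'pics/{n}.png',d['pixels'][:,:,::-1]); print(d['M'].round(3).tolist(),d['f'],d['cx'],d['cy'])
print(c['hand_eye'])
E
```

```text
pics
{'time_s': 0.0, 'q': array([-7.14259023e+01,  2.81652861e+01,  8.93516068e+01, -8.23575159e-05,
        6.25504241e+01, -6.05094426e+00]), 'joint_vel': array([ 0.03044373,  0.02001229,  0.03391021,  0.11169611, -0.0478143 ,
       -0.01714554]), 'joint_torque': array([ 4.32770103e-03, -6.12636209e+01, -2.58183557e+01,  6.94552856e-02,
        4.82348702e-02, -1.18671992e-04]), 'position': array([ 0.26035528, -0.56790227,  0.21404051]), 'tool_rot': array([-1.79933050e+02, -7.02343052e-03,  2.46250759e+01]), 'ft_force': array([-0.22178537, -0.65658692, -0.06287075]), 'moment': array([ 0.00098487, -0.02119607,  0.02964778]), 'width': 0.09549521923957607} 0.0188
[[-0.885, 0.317, -0.341, 0.942], [0.466, 0.596, -0.654, 0.655], [-0.004, -0.738, -0.675, 0.796], [0.0, 0.0, 0.0, 1.0]] 363.9010426285122 324.1137968949982 195.58591136769513
[[-0.973, -0.122, 0.194, 0.388], [-0.229, 0.487, -0.843, 0.699], [0.008, -0.865, -0.502, 0.516], [0.0, 0.0, 0.0, 1.0]] 382.3392660781012 320.13458340047004 202.90202704532916
[[0.416, -0.869, -0.266, 0.335], [-0.909, -0.398, -0.122, -0.534], [-0.0, 0.293, -0.956, 0.385], [0.0, 0.0, 0.0, 1.0]] 304.43146161231675 318.91153163103417 201.19006192323175
[[-5.17958794e-04 -9.56213126e-01 -2.92670788e-01  8.20530121e-02]
 [ 9.99999518e-01 -7.39485755e-04  6.46280562e-04 -1.49716189e-04]
 [-8.34407834e-04 -2.92670312e-01  9.56213048e-01 -1.70591215e-01]
 [ 0.00000000e+00  0.00000000e+00  0.00000000e+00  1.00000000e+00]]
```

View pics/a.png

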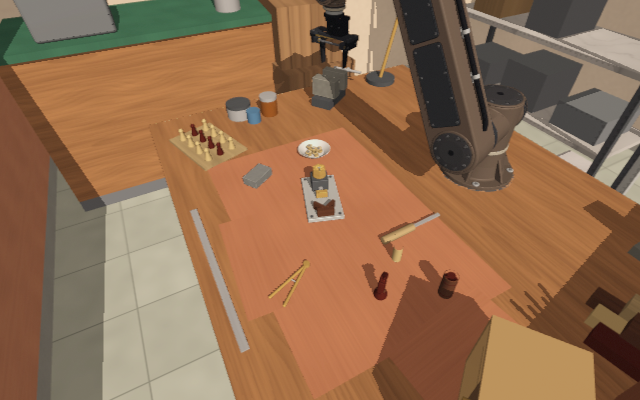

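View pics/b.png

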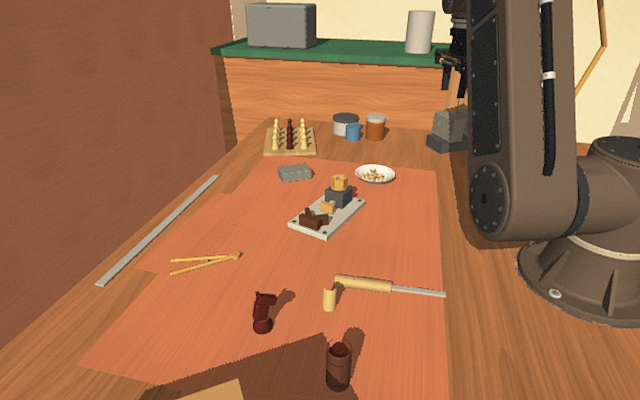

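The scene picture shows the blank at about (448,285), the knight at (381,287), the pawn blank at (397,256), the nest at (324,208) and the cap at (319,172). The side picture shows the blank at (338,366), the cap at (339,183) and the nest at (314,219).

```bash
python3 - <<'E'
from h import *
a=look('scene');b=look('side')
def tri(p,q):
    o1,r1=ray(a,*p);o2,r2=ray(b,*q)
    t=np.linalg.lstsq(np.c_[r1,-r2],o2-o1,rcond=None)[0]; x=o1+r1*t[0];y=o2+r2*t[1]
    return ((x+y)/2).round(4),(x-y).round(4)
print('blank',tri((448,285),(338.5,366)))
print('cap',tri((319,171),(339,182)))
print('nest',tri((324,208),(313,219)))
print('scene blank top',onz(a,450,274,.075),'foot',onz(a,446,295,0.0))
print('side blank foot',onz(b,338,388,0))
print('cap top scene',onz(a,319,167,.088),'side',onz(b,339,176,.088))
for n,p,z in (('knight',(380,296),0),('pawn',(396,260),0),('dish',(314,150),.01)): print(n,onz(a,*p,z))
for n,p in zip(('fix corners',)*4,((304,180),(334,176),(344,217),(309,221))): print(n,onz(a,*p,.014))
for n,d in (('a',a),('b',b)):
    im=d['pixels'][:,:,::-1]
    if n=='a': cr=im[155:230,285:365]
    else: cr=im[165:245,280:375]
    cv2.imwrite(f'pics/crop{n}.png',cv2.resize(cr,None,fx=6,fy=6,interpolation=cv2.INTER_CUBIC))
E
```

```text
blank (array([0.4412, 0.3443, 0.0362]), array([ 0.0012,  0.0026, -0.0018]))
cap (array([ 0.5369, -0.156 ,  0.0741]), array([ 0.0012,  0.0013, -0.0022]))
nest (array([ 0.5774, -0.0454,  0.0245]), array([ 0.0015,  0.0021, -0.0026]))
scene blank top [0.44284468 0.34064932 0.075     ] foot [0.44298486 0.3512563  0.        ]
side blank foot [0.43846476 0.35203885 0.        ]
cap top scene [ 0.53672965 -0.15645303  0.088     ] side [ 0.53828352 -0.16470833  0.088     ]
knight [0.5897674 0.27675   0.       ]
pawn [0.48859146 0.20458098 0.        ]
dish [ 0.46176048 -0.34557754  0.01      ]
fix corners [ 0.57067569 -0.20228245  0.014     ]
fix corners [ 0.47207256 -0.17359684  0.014     ]
fix corners [0.53894768 0.00941655 0.014     ]
fix corners [ 0.63859676 -0.0248765   0.014     ]
```

View pics/c.png

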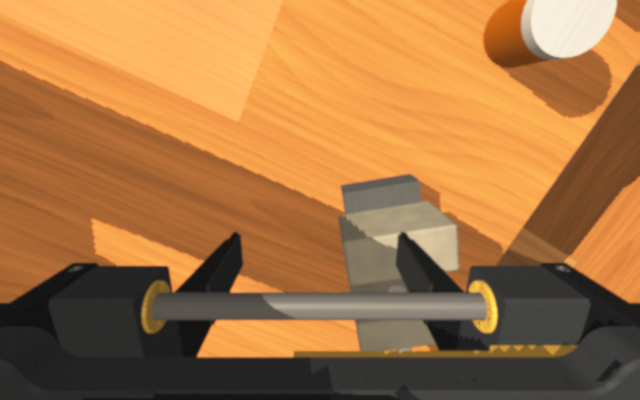

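The wrist view shows only the fingers and background. The triangulated heights agree with the given sizes, so next I'll move over the fixture for a close view.

```bash
cat >> h.py <<'E'
def plan(p,yaw,n=10):
    s,T=tool(); Rf=R.from_euler('xyz',[180,0,yaw],degrees=True); Rs=R.from_matrix(T[:3,:3])
    rv=(Rs.inv()*Rf).as_rotvec(degrees=True)
    # row translation is in tool axes before its turn
    d=(np.array(p)-T[:3,3])/n; cur=Rs
    for i in range(n):
        print((cur.inv().apply(d)*100).round(2).tolist()+(rv/n).round(2).tolist())
        cur=cur*R.from_rotvec(rv/n,degrees=True)
E
python3 -c "
from h import *
plan((.52,-.21,.26),70)"
```

```text
[3.85, -2.17, -0.46, -0.0, -0.0, -4.54]
[4.01, -1.86, -0.46, -0.0, -0.0, -4.54]
[4.15, -1.54, -0.46, -0.0, -0.0, -4.54]
[4.26, -1.21, -0.46, -0.0, -0.0, -4.54]
[4.34, -0.87, -0.46, -0.0, -0.0, -4.54]
[4.39, -0.52, -0.46, -0.0, -0.0, -4.54]
[4.42, -0.17, -0.46, -0.0, -0.0, -4.54]
[4.42, 0.18, -0.46, -0.0, -0.0, -4.54]
[4.39, 0.53, -0.46, -0.0, -0.0, -4.54]
[4.34, 0.87, -0.46, -0.0, -0.0, -4.54]
```

servo_tool --series '[[[3.85, -2.17, -0.46, 0, 0, -4.54], [4.0, -1.86, -0.46, 0, 0, -4.54], [4.15, -1.54, -0.46, 0, 0, -4.54], [4.26, -1.2, -0.46, 0, 0, -4.54], [4.34, -0.87, -0.46, 0, 0, -4.54], [4.39, -0.52, -0.46, 0, 0, -4.54], [4.42, -0.17, -0.46, 0, 0, -4.54], [4.42, 0.18, -0.46, 0, 0, -4.54], [4.39, 0.53, -0.46, 0, 0, -4.54], [4.34, 0.87, -0.46, 0, 0, -4.54]]]'

```text
time_s: 1.25
position: [0.5208, -0.2084, 0.2609]
tool_rot: [180.0, 0.0, 70.2]
ft_force: [0.5, -1.4, 0.0]
width: 0.0956
```

```bash
python3 -c "
from h import *
import pickle
d=look('wrist','w1.png');pickle.dump(d,open('w1.pkl','wb'))
print(tool()[0]['position'],tool()[0]['tool_rot'],tool()[0]['joint_vel'].round(1))
print(proj(d,(.537,-.158,.088)),proj(d,(.575,-.05,.02)))
plan((.441,.346,.26),70)"
```

```text
[ 0.52362503 -0.20418377  0.26162988] [ 1.79903425e+02 -8.69695509e-02  7.06298981e+01] [-4.7 -0.6  1.6 -0.6 -1.7  0. ]
(np.float64(317.8165570459713), np.float64(135.7047113982689)) (np.float64(317.1207910745952), np.float64(34.365494943029944))
[4.92, -2.6, 0.02, 0.01, -0.01, 0.06]
[4.91, -2.61, 0.02, 0.01, -0.01, 0.06]
[4.91, -2.62, 0.02, 0.01, -0.01, 0.06]
[4.91, -2.62, 0.02, 0.01, -0.01, 0.06]
[4.9, -2.63, 0.02, 0.01, -0.01, 0.06]
[4.9, -2.63, 0.02, 0.01, -0.01, 0.06]
[4.9, -2.64, 0.02, 0.01, -0.01, 0.06]
[4.9, -2.64, 0.02, 0.01, -0.01, 0.06]
[4.89, -2.65, 0.02, 0.01, -0.01, 0.06]
[4.89, -2.65, 0.02, 0.01, -0.01, 0.06]
```

View pics/w1.png

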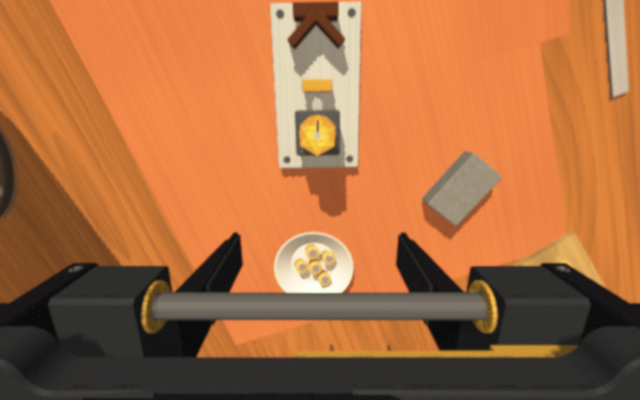

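The wrist view shows the fixture clear of the hand, with the cap at about (317,134), the jaw at (317,85), the V apex near (316,15), and the plate corners at (273,3), (361,2), (358,167) and (279,167). I'll measure it in code now that the arm has settled.

```bash
cat > fix.py <<'E'
from h import *
def fixture(d,roi):
    hsv=cv2.cvtColor(d['pixels'],cv2.COLOR_RGB2HSV); x0,y0,x1,y1=roi
    def pts(m,only=True):
        k=np.zeros(m.shape,np.uint8); k[y0:y1,x0:x1]=m[y0:y1,x0:x1]
        c=max(cv2.findContours(k,cv2.RETR_EXTERNAL,cv2.CHAIN_APPROX_NONE)[0],key=cv2.contourArea); return c[:,0]
    g=((hsv[...,1]<80)).astype(np.uint8)
    p=pts(cv2.morphologyEx(g,cv2.MORPH_OPEN,np.ones((3,3))))
    w=np.array([onz(d,u,v,.014)[:2] for u,v in p]); r=cv2.minAreaRect((w*1000).astype(np.float32)); print('plate rect mm',r)
    print('plate px',cv2.boxPoints(cv2.minAreaRect(p)).round(1).tolist())
    y=((hsv[...,0]>14)&(hsv[...,0]<35)&(hsv[...,1]>110)&(hsv[...,2]>110)).astype(np.uint8)
    k=np.zeros_like(y);k[y0:y1,x0:x1]=y[y0:y1,x0:x1]
    for c in cv2.findContours(k,cv2.RETR_EXTERNAL,cv2.CHAIN_APPROX_NONE)[0]:
        if cv2.contourArea(c)<60: continue
        print('yellow',cv2.boundingRect(c),cv2.contourArea(c),'ctr z.088',onz(d,*(np.array(cv2.minEnclosingCircle(c)[0])),.088).round(4))
        P=cv2.approxPolyDP(cv2.convexHull(c),2,True)[:,0]; print(P.tolist())
E
python3 -c "
from fix import *
d=look('wrist','w2.png');d=look('wrist','w2.png'); s=tool()[0];print(s['position'],s['tool_rot'],s['joint_vel'].round(1),s['time_s'])
fixture(d,(255,0,380,195))
a=d['pixels'][0:190,240:400,::-1];cv2.imwrite('pics/w2c.png',cv2.resize(a,None,fx=3.1,fy=3.1,interpolation=cv2.INTER_CUBIC))"
```

```text
[ 0.52100097 -0.20806956  0.26077701] [1.79973857e+02 4.72404611e-03 7.02509504e+01] [-3.2 -0.   1.  -0.5 -0.3  0. ] 1.4
plate rect mm ((552.3416137695312, -111.16825866699219), (198.32366943359375, 107.98434448242188), 71.00843048095703)
plate px [[271.0, 6.0], [359.0, 6.0], [359.0, 169.0], [271.0, 169.0]]
yellow (298, 117, 38, 42) 1177.0 ctr z.088 [ 0.5365 -0.1574  0.088 ]
[[317, 117], [330, 123], [334, 128], [335, 139], [333, 150], [314, 158], [299, 148], [298, 132], [306, 120]]
yellow (302, 82, 29, 13) 325.5 ctr z.088 [ 0.5531 -0.109   0.088 ]
[[330, 83], [330, 94], [302, 93], [302, 83]]
```

View pics/w2c.png

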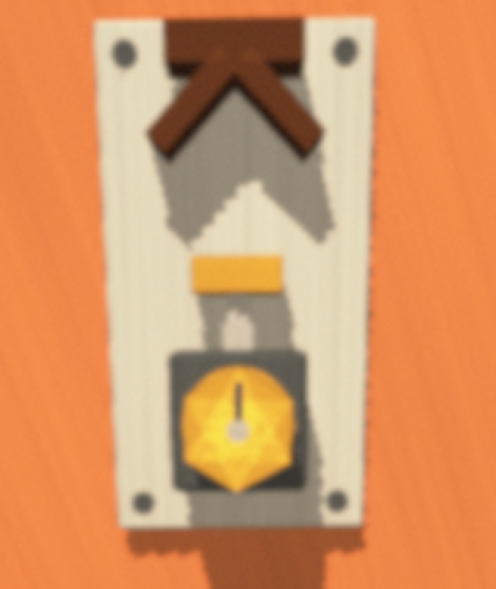

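The plate measures 198 x 108 mm (true size 200 x 110) with its y axis at 71°. From that the nest is at about (0.569,-0.064) and the cap at (0.536,-0.158). The cap's flats face left and right in the image, so tool yaw 71° fits. Now to the blank.

```bash
python3 -c "
from h import *
plan((.407,.252,.22),71)"
```

```text
[3.94, -2.63, 0.41, 0.0, 0.0, -0.07]
[3.95, -2.62, 0.41, 0.0, 0.0, -0.07]
[3.95, -2.62, 0.41, 0.0, 0.0, -0.07]
[3.96, -2.61, 0.41, 0.0, 0.0, -0.07]
[3.96, -2.61, 0.41, 0.0, 0.0, -0.07]
[3.96, -2.6, 0.41, 0.0, 0.0, -0.07]
[3.97, -2.6, 0.41, 0.0, 0.0, -0.07]
[3.97, -2.59, 0.41, 0.0, 0.0, -0.07]
[3.97, -2.59, 0.41, 0.0, 0.0, -0.07]
[3.98, -2.58, 0.41, 0.0, 0.0, -0.07]
```

servo_tool --series '[[[3.95, -2.62, 0.4, 0, 0, -0.07], [3.95, -2.62, 0.4, 0, 0, -0.07], [3.95, -2.62, 0.4, 0, 0, -0.07], [3.96, -2.61, 0.4, 0, 0, -0.07], [3.96, -2.61, 0.4, 0, 0, -0.07], [3.96, -2.6, 0.4, 0, 0, -0.07], [3.97, -2.6, 0.4, 0, 0, -0.07], [3.97, -2.59, 0.4, 0, 0, -0.07], [3.97, -2.59, 0.4, 0, 0, -0.07], [3.97, -2.58, 0.4, 0, 0, -0.07]]]'

```text
time_s: 2.4
position: [0.4075, 0.2514, 0.2205]
tool_rot: [180.0, 0.0, 70.6]
ft_force: [1.3, 1.2, 0.6]
width: 0.0955
```

```bash
python3 -c "
from h import *
for i in range(4): look('wrist')
d=look('wrist','w3.png');s=tool()[0];print(s['position'],s['tool_rot'],s['joint_vel'].round(1))
print(proj(d,(.441,.346,0)),proj(d,(.441,.346,.075)))"
```

```text
[0.4081246  0.24976314 0.22044979] [-1.79993594e+02  3.54117007e-02  7.07000524e+01] [-1.5 -0.3 -0.   0.1  0.1  0.1]
(np.float64(319.3308383695922), np.float64(91.53222991219349)) (np.float64(319.50327581769307), np.float64(87.67214096646991))
```

View pics/w3.png

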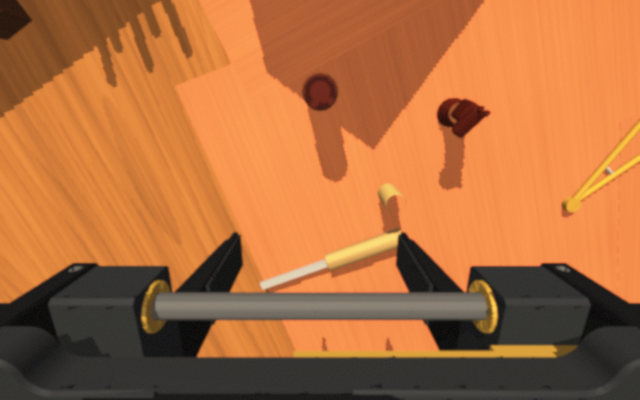

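The blank is seen nearly end-on at (320,91), within about 3 px of the prediction.

```bash
python3 -c "
from h import *
d=look('wrist');s=tool()[0];print(s['position'],s['tool_rot'],s['joint_vel'].round(1))
v=cv2.cvtColor(d['pixels'],cv2.COLOR_RGB2HSV)[...,2][60:122,290:350]; m=(v<95).astype(np.uint8)
c=max(cv2.findContours(m,cv2.RETR_EXTERNAL,cv2.CHAIN_APPROX_NONE)[0],key=cv2.contourArea)
(x,y),r=cv2.minEnclosingCircle(c);print(x+290,y+60,r,cv2.boundingRect(c)); p=onz(d,x+290,y+60,.07);print(p)
plan((*p[:2],.052),71)"
```

```text
[0.40839918 0.24937812 0.2205776 ] [1.79991761e+02 2.10044604e-02 7.06372200e+01] [-0.8 -0.2 -0.1 -0.  -0.1  0.2]
318.8553009033203 91.4570198059082 16.52898406982422 (14, 16, 32, 31)
[0.43984437 0.34237031 0.07      ]
[0.98, -0.01, 1.69, 0.0, 0.0, -0.04]
[0.98, -0.01, 1.69, 0.0, 0.0, -0.04]
[0.98, -0.01, 1.69, 0.0, 0.0, -0.04]
[0.98, -0.01, 1.69, 0.0, 0.0, -0.04]
[0.98, -0.01, 1.69, 0.0, 0.0, -0.04]
[0.98, -0.01, 1.69, 0.0, 0.0, -0.04]
[0.98, -0.01, 1.69, 0.0, 0.0, -0.04]
[0.98, -0.01, 1.69, 0.0, 0.0, -0.04]
[0.98, -0.01, 1.69, 0.0, 0.0, -0.04]
[0.98, -0.01, 1.69, 0.0, 0.0, -0.04]
```

servo_tool --series '[[[3.2, 0, 0, 0, 0, 0], [3.2, 0, 0, 0, 0, 0], [3.2, 0, 0, 0, 0, 0], [0.3, 0, 3, 0, 0, 0], [0, 0, 3.5, 0, 0, 0], [0, 0, 3.5, 0, 0, 0], [0, 0, 3.5, 0, 0, 0], [0, 0, 2.5, 0, 0, 0], [0, 0, 1.5, 0, 0, 0], [0, 0, 1, 0, 0, 0]]]'

```text
time_s: 3.7
position: [0.4414, 0.3422, 0.0345]
tool_rot: [-180.0, 0.1, 70.6]
ft_force: [0.3, 0.1, -0.6]
width: 0.0953
```

```bash
python3 -c "
from h import *
d=look('wrist','w4.png');d=look('side');s=tool()[0];print(s['position'],s['tool_rot'],s['joint_vel'].round(1),s['ft_force'])
s,T=tool();print('blank in tool cm',T[:3,:3].T@(np.array([.440,.343,.0375])-T[:3,3])*100)"
```

```text
[0.44110538 0.34268226 0.03476802] [-1.79946805e+02  7.64539748e-02  7.06063622e+01] [ 0.7 -1.7 -0.9  0.1  1.5  0.1] [ 0.7237573   0.29133327 -0.01255332]
blank in tool cm [-0.00709864 -0.11507008 -0.27308214]
```

servo_tool --series '[[[0, 0, 0, 0, 0, 0], [0, 0, 0, 0, 0, 0], [0, 0, 0, 0, 0, 0], [0, 0, 0, 0, 0, 0], [0, 0, 0, 0, 0, 0], [0, 0, 0, 0, 0, 0], [0, 0, 0, 0, 0, 0], [0, 0, 0, 0, 0, 0], [0, 0, 0, 0, 0, 0], [0, 0, 0, 0, 0, 0]]]' --claw 0 --force 10

```text
time_s: 4.8
position: [0.4406, 0.344, 0.0356]
tool_rot: [-180.0, 0.0, 70.7]
ft_force: [0.3, -0.3, 0.6]
width: 0.0356
```

```bash
python3 -c "
from h import *
s,T=tool();print(s['position'],s['tool_rot'],s['width'],s['ft_force'])"
```

```text
[0.44063426 0.34402673 0.03555577] [-1.79999928e+02  7.46364587e-03  7.07266683e+01] 0.03564029794295486 [ 0.27858783 -0.3085177   0.56766869]
```

Width is 35.6 mm, so the blank is held. Now lift it and carry it to above the nest.

servo_tool --series '[[[0, 0, -1, 0, 0, 0], [0, 0, -2.5, 0, 0, 0], [0, 0, -3.5, 0, 0, 0], [0, 0, -3.5, 0, 0, 0], [0, 0, -3, 0, 0, 0], [-0.87, 0.64, -1.5, 0, 0, 0], [-1.73, 1.28, 0, 0, 0, 0], [-2.6, 1.91, 0, 0, 0, 0], [-3.12, 2.3, 0, 0, 0, 0], [-3.12, 2.3, 0, 0, 0, 0]]]'

```text
time_s: 5.8
position: [0.4825, 0.207, 0.1864]
tool_rot: [180.0, -0.0, 70.8]
ft_force: [0.9, 0.1, -0.6]
width: 0.0359
```

servo_tool --series '[[[-3.12, 2.3, 0, 0, 0, 0], [-3.12, 2.3, 0, 0, 0, 0], [-3.12, 2.3, 0, 0, 0, 0], [-3.12, 2.3, 0, 0, 0, 0], [-3.12, 2.3, 0, 0, 0, 0], [-2.6, 1.91, 0, 0, 0, 0], [-2.0, 1.48, 0, 0, 0, 0], [-1.5, 1.1, 0, 0, 0, 0], [-1.0, 0.74, 0, 0, 0, 0], [-0.5, 0.37, 0, 0, 0, 0]]]'

```text
time_s: 6.8
position: [0.5675, -0.0678, 0.1858]
tool_rot: [180.0, 0.0, 70.7]
ft_force: [0.6, 0.1, -0.5]
width: 0.0359
```

```bash
python3 -c "
from h import *
s,T=tool();print(s['position'],s['tool_rot'],s['width'],s['ft_force'])
print('to go, tool cm',T[:3,:3].T@(np.array([.5673,-.0677,.0505])-T[:3,3])*100)"
```

```text
[ 0.56745906 -0.06780122  0.18579962] [1.79991795e+02 1.77615111e-03 7.07016592e+01] 0.03589540015691498 [ 0.59212748  0.08040561 -0.50211952]
to go, tool cm [ 4.71600367e-03 -2.02952400e-02  1.35299592e+01]
```

servo_tool --series '[[[0, 0, 1, 0, 0, 0], [0, 0, 1.5, 0, 0, 0], [0, 0, 1.5, 0, 0, 0], [0, 0, 1.5, 0, 0, 0], [0, 0, 1.5, 0, 0, 0], [0, 0, 1, 0, 0, 0], [0, 0, 0.8, 0, 0, 0], [0, 0, 0.5, 0, 0, 0], [0, 0, 0.2, 0, 0, 0], [0, 0, 0, 0, 0, 0]]]'

```text
time_s: 7.8
position: [0.5674, -0.0672, 0.0907]
tool_rot: [180.0, 0.0, 70.7]
ft_force: [0.2, 0.6, -0.0]
width: 0.0357
```

```bash
python3 -c "
from h import *
a=look('scene');b=look('side');s,T=tool();print(s['position'])
t=s['position']
for n,d in (('a',a),('b',b)): print(n,'foot px',proj(d,t-[0,0,.0355]),'on plate',proj(d,(t[0],t[1],.014)),'nest',proj(d,(.5686,-.0639,.014)))
A=cv2.resize(a['pixels'][140:240,280:370,::-1],None,fx=4.4,fy=4.4,interpolation=cv2.INTER_CUBIC)
B=cv2.resize(b['pixels'][140:240,275:365,::-1],None,fx=4.4,fy=4.4,interpolation=cv2.INTER_CUBIC)
cv2.imwrite('pics/p1.png',np.hstack([A,B]))"
```

```text
[ 0.5675198  -0.06729161  0.09104083]
a foot px (np.float64(323.5438394033031), np.float64(194.49974793505697)) on plate (np.float64(323.6143196482985), np.float64(204.412496341146)) nest (np.float64(323.8145803671628), np.float64(205.1967061959314))
b foot px (np.float64(318.84860254912513), np.float64(204.40724368678005)) on plate (np.float64(318.74017972251414), np.float64(219.11085076130968)) nest (np.float64(317.98462800052215), np.float64(219.78216200482183))
```

View pics/p1.png

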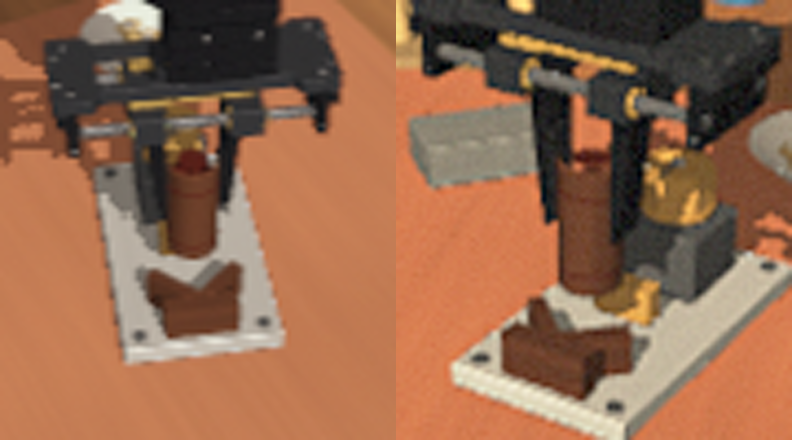

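```bash
python3 -c "
from h import *
import pickle
d=pickle.load(open('w1.pkl','rb'))
T=np.eye(4);T[:3,:3]=R.from_euler('xyz',[179.97,0,70.25],degrees=True).as_matrix();T[:3,3]=[.5210,-.2081,.2608]
d['M']=T@np.array(d['hand_eye'])
e=np.array([np.cos(np.radians(71)),np.sin(np.radians(71)),0]); n=np.array([.5686,-.0639,.014])
print('pred apex px',proj(d,n+e*.02546+[0,0,.026]),'seen',(240+236/3.1,84/3.1))
print('jaw face y rel nest mm',[(onz(d,240+238/3.1,v/3.1,.037)-n)@e*1000 for v in (256,)])
for c in ((125,52),(346,52),(143,503),(337,503)): p=onz(d,240+c[0]/3.1,c[1]/3.1,.014)-[.5523,-.1112,.014]; print('bolt rel fixture',[(p@e*1000).round(1),(p@np.array([e[1],-e[0],0])*1000).round(1)])
a=look('scene');print('scene apex pred',proj(a,n+e*.02546+[0,0,.026]))"
```

```text
pred apex px (np.float64(315.4785435684737), np.float64(20.629519987983883)) seen (316.1290322580645, 27.096774193548388)
jaw face y rel nest mm [np.float64(-40.182169493847546)]
bolt rel fixture [np.float64(86.5), np.float64(-42.6)]
bolt rel fixture [np.float64(85.3), np.float64(43.7)]
bolt rel fixture [np.float64(-90.6), np.float64(-43.5)]
bolt rel fixture [np.float64(-91.8), np.float64(42.8)]
scene apex pred (np.float64(325.0612909376011), np.float64(204.77585105468424))
```

The four bolts and the jaw face put the fixture about 2.6 mm further toward -y than the plate mask did. The jaw gap is about 19 mm, so I'll shift 4 mm toward the jaw, which leaves room whichever estimate is right, and lower gently.

servo_tool --series '[[[-0.2, 0, 0, 0, 0, 0], [-0.2, 0, 0, 0, 0, 0], [0, 0, 0.5, 0, 0, 0], [0, 0, 0.7, 0, 0, 0], [0, 0, 0.7, 0, 0, 0], [0, 0, 0.7, 0, 0, 0], [0, 0, 0.5, 0, 0, 0], [0, 0, 0.3, 0, 0, 0], [0, 0, 0.2, 0, 0, 0], [0, 0, 0.1, 0, 0, 0]]]'

```text
time_s: 8.95
position: [0.566, -0.071, 0.0535]
tool_rot: [180.0, 0.0, 70.7]
ft_force: [0.6, -0.2, -0.2]
width: 0.0359
```

```bash
python3 -c "
from h import *
a=look('scene');b=look('side');s,T=tool();print(s['position'],s['ft_force'],s['moment'])
A=cv2.resize(a['pixels'][140:240,280:370,::-1],None,fx=4.4,fy=4.4,interpolation=cv2.INTER_CUBIC)
B=cv2.resize(b['pixels'][140:240,275:365,::-1],None,fx=4.4,fy=4.4,interpolation=cv2.INTER_CUBIC)
cv2.imwrite('pics/p2.png',np.hstack([A,B]))"
```

```text
[ 0.56603473 -0.0710258   0.05365532] [-0.04433625  0.75712115 -1.05558023] [-0.01853518 -0.04953306 -0.00734876]
```

View pics/p2.png

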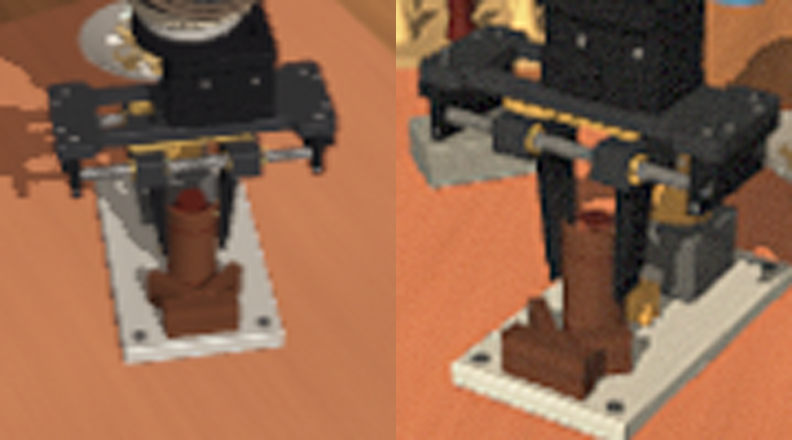

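The blank is between the walls and the jaw with no contact force, foot about 4 mm above the plate.

servo_tool --series '[[[0, 0, 0.06, 0, 0, 0], [0, 0, 0.06, 0, 0, 0], [0, 0, 0.06, 0, 0, 0], [0, 0, 0.06, 0, 0, 0], [0, 0, 0.06, 0, 0, 0], [0, 0, 0.03, 0, 0, 0], [0, 0, 0, 0, 0, 0], [0, 0, 0, 0, 0, 0], [0, 0, 0, 0, 0, 0], [0, 0, 0, 0, 0, 0]]]'

```text
time_s: 10.05
position: [0.566, -0.071, 0.0503]
tool_rot: [180.0, 0.0, 70.7]
ft_force: [-0.9, -0.0, 0.4]
width: 0.0357
```

```bash
python3 -c "
from h import *
s,T=tool();print(s['position'],s['ft_force'],s['moment'])"
```

```text
[ 0.56600325 -0.07103763  0.05033941] [-0.90621276 -0.04808644  0.39304196] [-0.02764948 -0.06946246 -0.00613764]
```

servo_tool --series '[[[0, 0, 0.04, 0, 0, 0], [0, 0, 0.04, 0, 0, 0], [0, 0, 0.04, 0, 0, 0], [0, 0, 0, 0, 0, 0], [0, 0, 0, 0, 0, 0], [0, 0, 0, 0, 0, 0], [0, 0, 0, 0, 0, 0], [0, 0, 0, 0, 0, 0], [0, 0, 0, 0, 0, 0], [0, 0, 0, 0, 0, 0]]]'

```text
time_s: 11.05
position: [0.5661, -0.0711, 0.0494]
tool_rot: [180.0, 0.0, 70.7]
ft_force: [-0.9, 0.1, 5.1]
width: 0.0353
```

```bash
python3 -c "
from h import *
s,T=tool();print(s['position'],s['ft_force'],s['moment'])"
```

```text
[ 0.56612838 -0.07105769  0.04942669] [-0.9089732   0.10157104  5.08486682] [ 0.0152735   0.1531233  -0.01711966]
```

The foot is on the plate (about 5 N). Relieve slightly and release.

servo_tool --series '[[[0, 0, -0.05, 0, 0, 0], [0, 0, 0, 0, 0, 0], [0, 0, 0, 0, 0, 0], [0, 0, 0, 0, 0, 0], [0, 0, 0, 0, 0, 0], [0, 0, 0, 0, 0, 0], [0, 0, 0, 0, 0, 0], [0, 0, 0, 0, 0, 0], [0, 0, 0, 0, 0, 0], [0, 0, 0, 0, 0, 0]]]' --claw 0.75

```text
time_s: 12.05
position: [0.566, -0.071, 0.0496]
tool_rot: [180.0, 0.0, 70.7]
ft_force: [0.4, 0.3, -0.2]
width: 0.0717
```

servo_tool --series '[[[0, 0, -0.5, 0, 0, 0], [0, 0, -1, 0, 0, 0], [0, 0, -2, 0, 0, 0], [0, 0, -2.5, 0, 0, 0], [0, 0, -2.5, 0, 0, 0], [0, 0, -2, 0, 0, 0], [-1.5, 0, -1, 0, 0, 0], [-3, 0, 0, 0, 0, 0], [-3, 0, 0, 0, 0, 0], [-1.5, 0, 0, 0, 0, 0]]]'

```text
time_s: 13.05
position: [0.5352, -0.1582, 0.1648]
tool_rot: [-180.0, 0.0, 70.6]
ft_force: [0.1, 0.5, 0.4]
width: 0.0711
```

```bash
python3 -c "
from h import *
for i in range(6): look('wrist')
d=look('wrist');s,T=tool();print(s['position'],s['tool_rot'],s['width'],s['joint_vel'].round(1))
e=np.array([np.cos(np.radians(71)),np.sin(np.radians(71)),0]);n=np.array([.5514,-.1137,.014])
print(proj(d,n-e*.05+[0,0,.074]),proj(d,n+e*.05))
a=d['pixels'][:,:,::-1];cv2.imwrite('pics/w5.png',a)"
```

```text
[ 0.53651364 -0.15514952  0.16456289] [-1.79992463e+02 -3.34101455e-03  7.07799038e+01] 0.07158457826676505 [ 0.   0.   0.  -0.  -0.  -0.1]
(np.float64(320.5112082981802), np.float64(215.0879988949822)) (np.float64(319.74971016721463), np.float64(95.56432728336556))
```

View pics/w5.png

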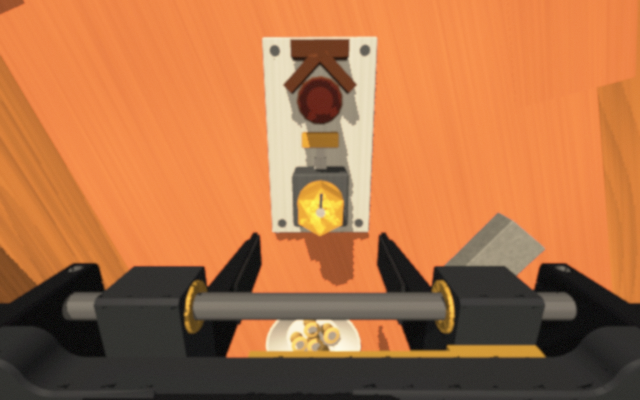

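The blank stands upright in the V mouth at (320,100), with the jaw at (320,140) clear behind it. The cap's top centre is at about (320,212) with its flats left and right.

```bash
python3 -c "
from fix import *
d=look('wrist');s,T=tool();fixture(d,(255,30,385,240))
hsv=cv2.cvtColor(d['pixels'],cv2.COLOR_RGB2HSV)
m=(hsv[195:225,300:340,1]<70).astype(np.uint8);ys,xs=np.nonzero(m);u,v=xs.mean()+300,ys.mean()+195;print('marker',u,v,len(xs))
for z in (.088,.09):
  c=onz(d,u,v,z);print(c, 'tool cm',T[:3,:3].T@(c-T[:3,3])*100)
e=np.array([np.cos(np.radians(71)),np.sin(np.radians(71)),0])
for c in ((274,50),(365,50),(282,224),(358,224)): p=onz(d,*c,.014);print(p)
"
```

```text
plate rect mm ((552.2417602539062, -110.77843475341797), (197.6836700439453, 108.1149673461914), 70.98472595214844)
plate px [[263.0, 38.0], [376.0, 38.0], [376.0, 231.0], [263.0, 231.0]]
yellow (297, 180, 48, 56) 2075.5 ctr z.088 [ 0.5373 -0.1543  0.088 ]
[[324, 180], [335, 185], [341, 192], [344, 204], [342, 225], [317, 235], [298, 224], [297, 198], [306, 184]]
yellow (302, 132, 37, 17) 538.5 ctr z.088 [ 0.5558 -0.1002  0.088 ]
[[338, 134], [337, 147], [302, 146], [303, 132]]
marker 320.075 212.2 40
[ 0.53568996 -0.15828395  0.088     ] tool cm [-0.32632025  0.02486665  7.65417651]
[ 0.53590921 -0.15762553  0.09      ] tool cm [-0.25692757  0.02388812  7.45417779]
[ 0.53991888 -0.01294175  0.014     ]
[ 0.62218997 -0.04165661  0.014     ]
[ 0.48235434 -0.18176807  0.014     ]
[ 0.56338605 -0.21010078  0.014     ]
```

servo_tool --series '[[[-0.3, 0, 0, 0, 0, 0], [0, 0, 1, 0, 0, 0], [0, 0, 1.5, 0, 0, 0], [0, 0, 1.7, 0, 0, 0], [0, 0, 1.7, 0, 0, 0], [0, 0, 1.5, 0, 0, 0], [0, 0, 1.2, 0, 0, 0], [0, 0, 0.7, 0, 0, 0], [0, 0, 0.4, 0, 0, 0], [0, 0, 0.1, 0, 0, 0]]]'

```text
time_s: 14.45
position: [0.5353, -0.1588, 0.0664]
tool_rot: [-180.0, 0.0, 70.7]
ft_force: [-0.0, 0.4, 1.0]
width: 0.0713
```

servo_tool --series '[[[0, 0, 0, 0, 0, 0], [0, 0, 0, 0, 0, 0], [0, 0, 0, 0, 0, 0], [0, 0, 0, 0, 0, 0], [0, 0, 0, 0, 0, 0], [0, 0, 0, 0, 0, 0], [0, 0, 0, 0, 0, 0], [0, 0, 0, 0, 0, 0], [0, 0, 0, 0, 0, 0], [0, 0, 0, 0, 0, 0]]]' --claw 0 --force 25

```text
time_s: 15.45
position: [0.536, -0.1591, 0.0669]
tool_rot: [179.9, 0.0, 70.7]
ft_force: [5.7, -1.1, 2.1]
width: 0.0381
```

```bash
python3 -c "
from h import *
s,T=tool();print(s['position'],s['tool_rot'],s['width'],s['ft_force'],s['moment'],s['joint_torque'],s['q'])"
```

```text
[ 0.53602495 -0.15909215  0.06694693] [1.79890105e+02 7.62799873e-03 7.07176123e+01] 0.03814512439328716 [ 5.67856652 -1.1281618   2.06478256] [-0.18135693 -0.9497112  -0.18313594] [-3.17343080e-02 -5.74117398e+01 -1.34903598e+01 -1.94357056e-01
  1.37237683e+00 -1.33160348e-01] [-2.32995636e+01  3.38909282e+01  1.06719198e+02  1.41323627e-04
  3.92797149e+01 -4.01729253e+00]
```

servo_tool --series '[[[0, 0.05, 0, 0, 0, 2], [0, 0, 0, 0, 0, 4], [0, 0, 0, 0, 0, 4], [0, 0, 0, 0, 0, 4], [0, 0, 0, 0, 0, 4], [0, 0, 0, 0, 0, 4], [0, 0, 0, 0, 0, 4], [0, 0, 0, 0, 0, 4], [0, 0, 0, 0, 0, 3], [0, 0, 0, 0, 0, 2]]]'

```text
time_s: 16.45
position: [0.5354, -0.1586, 0.0669]
tool_rot: [-180.0, 0.0, 35.6]
ft_force: [0.3, 1.3, 7.4]
width: 0.038
```

```bash
cat > m.py <<'E'
from h import *
s,T=tool();print(s['time_s'],s['position'].round(4),s['tool_rot'].round(1),s['width'].round(4),s['ft_force'].round(2),'mom',s['moment'].round(3),'tq6',s['joint_torque'][5].round(3),'turned',round(70.72-s['tool_rot'][2],2))
E
python3 m.py
```

```text
Traceback (most recent call last):
  File "m.py", line 2, in <module>
    s,T=tool();print(s['time_s'],s['position'].round(4),s['tool_rot'].round(1),s['width'].round(4),s['ft_force'].round(2),'mom',s['moment'].round(3),'tq6',s['joint_torque'][5].round(3),'turned',round(70.72-s['tool_rot'][2],2))
                                                                               ^^^^^^^^^^^^^^^^
AttributeError: 'float' object has no attribute 'round'
```

```bash
sed -i "s/s\['width'\].round(4)/round(s['width'],4)/" m.py; python3 m.py
```

```text
16.45 [ 0.5354 -0.1586  0.0669] [-180.     0.    35.6] 0.038 [0.27 1.32 7.36] mom [ 0.463 -0.031  0.157] tq6 -0.172 turned 35.08
```

servo_tool --series '[[[0, 0, 0, 0, 0, 1], [0, 0, 0, 0, 0, 1], [0, 0, 0, 0, 0, 1], [0, 0, 0, 0, 0, 1], [0, 0, 0, 0, 0, 1], [0, 0, 0, 0, 0, 1], [0, 0, 0, 0, 0, 1], [0, 0, 0, 0, 0, 1], [0, 0, 0, 0, 0, 0], [0, 0, 0, 0, 0, 0]]]'

```text
time_s: 17.45
position: [0.5353, -0.1584, 0.0669]
tool_rot: [-179.9, 0.0, 27.8]
ft_force: [0.3, 1.8, 6.7]
width: 0.0379
```

```bash
python3 m.py; python3 -c "
from h import *
b=look('side')
cv2.imwrite('pics/p3.png',cv2.resize(b['pixels'][140:240,275:375,::-1],None,fx=5,fy=5,interpolation=cv2.INTER_CUBIC))"
```

```text
17.45 [ 0.5353 -0.1584  0.0669] [-179.9    0.    27.8] 0.0379 [0.3  1.77 6.68] mom [0.638 0.004 0.14 ] tq6 0.171 turned 42.97
```

View pics/p3.png

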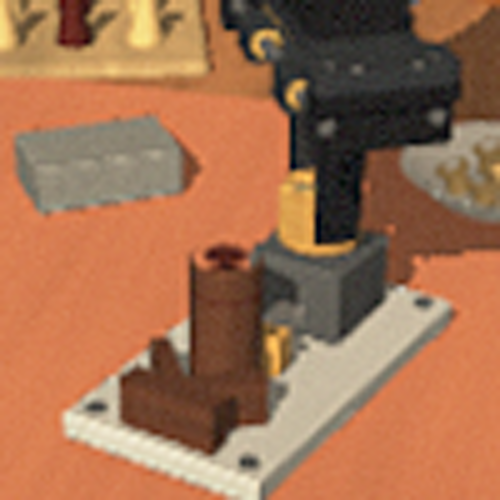

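The blank stands and the jaw is advancing. Torque is about 0.15 N m, so the cap is still turning free.

servo_tool --series '[[[0, 0, 0, 0, 0, 1], [0, 0, 0, 0, 0, 1], [0, 0, 0, 0, 0, 1], [0, 0, 0, 0, 0, 1], [0, 0, 0, 0, 0, 1], [0, 0, 0, 0, 0, 1], [0, 0, 0, 0, 0, 1], [0, 0, 0, 0, 0, 1], [0, 0, 0, 0, 0, 1], [0, 0, 0, 0, 0, 0]]]'

```text
time_s: 18.5
position: [0.5352, -0.1582, 0.0669]
tool_rot: [-179.9, 0.1, 18.7]
ft_force: [-0.7, 4.8, 6.9]
width: 0.0377
```

```bash
python3 m.py
```

```text
18.5 [ 0.5352 -0.1582  0.0669] [-1.799e+02  1.000e-01  1.870e+01] 0.0377 [-0.69  4.77  6.9 ] mom [ 0.927 -0.012  0.115] tq6 0.381 turned 52.0
```

servo_tool --series '[[[0, 0, 0, 0, 0, 1], [0, 0, 0, 0, 0, 1], [0, 0, 0, 0, 0, 1], [0, 0, 0, 0, 0, 1], [0, 0, 0, 0, 0, 1], [0, 0, 0, 0, 0, 1], [0, 0, 0, 0, 0, 1], [0, 0, 0, 0, 0, 0], [0, 0, 0, 0, 0, 0], [0, 0, 0, 0, 0, 0]]]'

```text
time_s: 19.5
position: [0.5351, -0.158, 0.0669]
tool_rot: [-179.9, 0.1, 11.7]
ft_force: [1.0, 6.7, 7.7]
width: 0.0376
```

```bash
python3 m.py
```

```text
19.5 [ 0.5351 -0.158   0.0669] [-1.799e+02  1.000e-01  1.170e+01] 0.0376 [1.03 6.65 7.69] mom [ 1.231 -0.033  0.151] tq6 0.159 turned 58.97
```

servo_tool --series '[[[0, -0.05, 0, 0, 0, 1], [0, 0, 0, 0, 0, 1], [0, 0, 0, 0, 0, 1], [0, 0, 0, 0, 0, 1], [0, 0, 0, 0, 0, 1], [0, 0, 0, 0, 0, 1], [0, 0, 0, 0, 0, 0], [0, 0, 0, 0, 0, 0], [0, 0, 0, 0, 0, 0], [0, 0, 0, 0, 0, 0]]]'

```text
time_s: 20.5
position: [0.5351, -0.1578, 0.0669]
tool_rot: [-179.9, 0.1, 5.8]
ft_force: [-0.6, 3.9, 6.4]
width: 0.0377
```

```bash
python3 m.py
```

```text
20.5 [ 0.5351 -0.1578  0.0669] [-1.799e+02  1.000e-01  5.800e+00] 0.0377 [-0.65  3.91  6.41] mom [ 0.843 -0.003  0.148] tq6 0.155 turned 64.97
```

servo_tool --series '[[[0, 0, 0, 0, 0, 1], [0, 0, 0, 0, 0, 1], [0, 0, 0, 0, 0, 1], [0, 0, 0, 0, 0, 1], [0, 0, 0, 0, 0, 1], [0, 0, 0, 0, 0, 1], [0, 0, 0, 0, 0, 0], [0, 0, 0, 0, 0, 0], [0, 0, 0, 0, 0, 0], [0, 0, 0, 0, 0, 0]]]'

```text
time_s: 21.5
position: [0.5352, -0.1577, 0.0669]
tool_rot: [-179.9, 0.1, -0.2]
ft_force: [-0.0, 4.8, 6.4]
width: 0.0384
```

```bash
python3 m.py
```

```text
21.5 [ 0.5352 -0.1577  0.0669] [-1.799e+02  1.000e-01 -2.000e-01] 0.0384 [-0.03  4.79  6.42] mom [ 1.08  -0.006  0.144] tq6 0.157 turned 70.97
```

servo_tool --series '[[[0, 0, 0, 0, 0, 1], [0, 0, 0, 0, 0, 1], [0, 0, 0, 0, 0, 1], [0, 0, 0, 0, 0, 1], [0, 0, 0, 0, 0, 1], [0, 0, 0, 0, 0, 0], [0, 0, 0, 0, 0, 0], [0, 0, 0, 0, 0, 0], [0, 0, 0, 0, 0, 0], [0, 0, 0, 0, 0, 0]]]'

```text
time_s: 22.5
position: [0.5351, -0.1575, 0.0669]
tool_rot: [-179.9, 0.1, -5.2]
ft_force: [0.1, 6.1, 7.7]
width: 0.0378
```

```bash
python3 m.py
```

```text
22.5 [ 0.5351 -0.1575  0.0669] [-1.799e+02  1.000e-01 -5.200e+00] 0.0378 [0.08 6.1  7.66] mom [ 1.276 -0.124  0.103] tq6 0.158 turned 75.97
```

servo_tool --series '[[[0, 0, 0, 0, 0, 1], [0, 0, 0, 0, 0, 1], [0, 0, 0, 0, 0, 1], [0, 0, 0, 0, 0, 1], [0, 0, 0, 0, 0, 1], [0, 0, 0, 0, 0, 0], [0, 0, 0, 0, 0, 0], [0, 0, 0, 0, 0, 0], [0, 0, 0, 0, 0, 0], [0, 0, 0, 0, 0, 0]]]'

```text
time_s: 23.5
position: [0.5352, -0.1574, 0.0669]
tool_rot: [-179.9, 0.1, -10.3]
ft_force: [0.3, 6.5, 7.5]
width: 0.0382
```

```bash
python3 m.py
```

```text
23.5 [ 0.5352 -0.1574  0.0669] [-1.799e+02  1.000e-01 -1.030e+01] 0.0382 [0.31 6.52 7.54] mom [ 1.415 -0.146  0.125] tq6 0.159 turned 80.97
```

servo_tool --series '[[[0, -0.05, 0, 0, 0, 1], [0, 0, 0, 0, 0, 1], [0, 0, 0, 0, 0, 1], [0, 0, 0, 0, 0, 1], [0, 0, 0, 0, 0, 1], [0, 0, 0, 0, 0, 0], [0, 0, 0, 0, 0, 0], [0, 0, 0, 0, 0, 0], [0, 0, 0, 0, 0, 0], [0, 0, 0, 0, 0, 0]]]'

```text
time_s: 24.5
position: [0.5352, -0.1573, 0.0669]
tool_rot: [-180.0, 0.1, -15.2]
ft_force: [0.5, 4.2, 6.1]
width: 0.0376
```

```bash
python3 m.py
```

```text
24.5 [ 0.5352 -0.1573  0.0669] [-1.80e+02  1.00e-01 -1.52e+01] 0.0376 [0.48 4.19 6.12] mom [ 0.967 -0.021  0.106] tq6 0.155 turned 85.97
```

servo_tool --series '[[[0, 0, 0, 0, 0, 1], [0, 0, 0, 0, 0, 1], [0, 0, 0, 0, 0, 1], [0, 0, 0, 0, 0, 1], [0, 0, 0, 0, 0, 0], [0, 0, 0, 0, 0, 0], [0, 0, 0, 0, 0, 0], [0, 0, 0, 0, 0, 0], [0, 0, 0, 0, 0, 0], [0, 0, 0, 0, 0, 0]]]'

```text
time_s: 25.5
position: [0.5352, -0.1572, 0.0669]
tool_rot: [-180.0, 0.1, -19.3]
ft_force: [0.2, 5.3, 6.2]
width: 0.0379
```

```bash
python3 m.py
```

```text
25.5 [ 0.5352 -0.1572  0.0669] [-1.80e+02  1.00e-01 -1.93e+01] 0.0379 [0.17 5.27 6.23] mom [ 1.087 -0.115  0.176] tq6 0.157 turned 89.97
```

servo_tool --series '[[[0, 0, 0, 0, 0, 1], [0, 0, 0, 0, 0, 1], [0, 0, 0, 0, 0, 1], [0, 0, 0, 0, 0, 1], [0, 0, 0, 0, 0, 0], [0, 0, 0, 0, 0, 0], [0, 0, 0, 0, 0, 0], [0, 0, 0, 0, 0, 0], [0, 0, 0, 0, 0, 0], [0, 0, 0, 0, 0, 0]]]'

```text
time_s: 26.5
position: [0.5353, -0.1571, 0.0669]
tool_rot: [-180.0, 0.1, -23.3]
ft_force: [1.1, 6.1, 7.4]
width: 0.0382
```

```bash
python3 m.py
```

```text
26.5 [ 0.5353 -0.1571  0.0669] [-1.80e+02  1.00e-01 -2.33e+01] 0.0382 [1.07 6.1  7.38] mom [ 1.258 -0.153  0.114] tq6 0.158 turned 93.97
```

servo_tool --series '[[[0, 0, 0, 0, 0, 1], [0, 0, 0, 0, 0, 1], [0, 0, 0, 0, 0, 1], [0, 0, 0, 0, 0, 1], [0, 0, 0, 0, 0, 0], [0, 0, 0, 0, 0, 0], [0, 0, 0, 0, 0, 0], [0, 0, 0, 0, 0, 0], [0, 0, 0, 0, 0, 0], [0, 0, 0, 0, 0, 0]]]'

```text
time_s: 27.5
position: [0.5353, -0.157, 0.0669]
tool_rot: [-180.0, 0.1, -27.2]
ft_force: [0.2, 6.0, 7.0]
width: 0.038
```

```bash
python3 m.py
```

```text
27.5 [ 0.5353 -0.157   0.0669] [-1.80e+02  1.00e-01 -2.72e+01] 0.038 [0.21 6.04 7.03] mom [ 1.429 -0.268  0.189] tq6 0.191 turned 97.97
```

Torque is now climbing (0.19), so the jaw is tight. Smaller steps from here.

servo_tool --series '[[[0, 0, 0, 0, 0, 1], [0, 0, 0, 0, 0, 1], [0, 0, 0, 0, 0, 1], [0, 0, 0, 0, 0, 0], [0, 0, 0, 0, 0, 0], [0, 0, 0, 0, 0, 0], [0, 0, 0, 0, 0, 0], [0, 0, 0, 0, 0, 0], [0, 0, 0, 0, 0, 0], [0, 0, 0, 0, 0, 0]]]'

```text
time_s: 28.5
position: [0.5354, -0.1569, 0.0669]
tool_rot: [-180.0, 0.1, -30.2]
ft_force: [2.4, 7.5, 6.1]
width: 0.0376
```

```bash
python3 m.py
```

```text
28.5 [ 0.5354 -0.1569  0.0669] [-1.80e+02  1.00e-01 -3.02e+01] 0.0376 [2.36 7.54 6.11] mom [ 1.532 -0.345  0.21 ] tq6 0.217 turned 100.97
```

servo_tool --series '[[[0, 0, 0, 0, 0, 1], [0, 0, 0, 0, 0, 1], [0, 0, 0, 0, 0, 1], [0, 0, 0, 0, 0, 0], [0, 0, 0, 0, 0, 0], [0, 0, 0, 0, 0, 0], [0, 0, 0, 0, 0, 0], [0, 0, 0, 0, 0, 0], [0, 0, 0, 0, 0, 0], [0, 0, 0, 0, 0, 0]]]'

```text
time_s: 29.5
position: [0.5354, -0.1569, 0.0669]
tool_rot: [-180.0, 0.1, -33.2]
ft_force: [1.8, 7.8, 6.1]
width: 0.0378
```

```bash
python3 m.py
```

```text
29.5 [ 0.5354 -0.1569  0.0669] [-1.80e+02  1.00e-01 -3.32e+01] 0.0378 [1.85 7.78 6.12] mom [ 1.61  -0.402  0.221] tq6 0.243 turned 103.96
```

servo_tool --series '[[[0, 0, 0, 0, 0, 1], [0, 0, 0, 0, 0, 1], [0, 0, 0, 0, 0, 0], [0, 0, 0, 0, 0, 0], [0, 0, 0, 0, 0, 0], [0, 0, 0, 0, 0, 0], [0, 0, 0, 0, 0, 0], [0, 0, 0, 0, 0, 0], [0, 0, 0, 0, 0, 0], [0, 0, 0, 0, 0, 0]]]'

```text
time_s: 30.5
position: [0.5355, -0.1568, 0.0669]
tool_rot: [-180.0, 0.1, -35.2]
ft_force: [2.4, 7.8, 6.5]
width: 0.038
```

```bash
python3 m.py
```

```text
30.5 [ 0.5355 -0.1568  0.0669] [-1.80e+02  1.00e-01 -3.52e+01] 0.038 [2.39 7.82 6.46] mom [ 1.709 -0.476  0.222] tq6 0.259 turned 105.96
```

servo_tool --series '[[[0, 0, 0, 0, 0, 1], [0, 0, 0, 0, 0, 1], [0, 0, 0, 0, 0, 0], [0, 0, 0, 0, 0, 0], [0, 0, 0, 0, 0, 0], [0, 0, 0, 0, 0, 0], [0, 0, 0, 0, 0, 0], [0, 0, 0, 0, 0, 0], [0, 0, 0, 0, 0, 0], [0, 0, 0, 0, 0, 0]]]'

```text
time_s: 31.5
position: [0.5355, -0.1568, 0.0669]
tool_rot: [-180.0, 0.1, -37.2]
ft_force: [1.9, 9.0, 6.2]
width: 0.0379
```

```bash
python3 m.py
```

```text
31.5 [ 0.5355 -0.1568  0.0669] [-1.80e+02  1.00e-01 -3.72e+01] 0.0379 [1.9  9.   6.24] mom [ 1.764 -0.451  0.316] tq6 0.274 turned 107.96
```

servo_tool --series '[[[0, 0, 0, 0, 0, 1], [0, 0, 0, 0, 0, 1], [0, 0, 0, 0, 0, 0], [0, 0, 0, 0, 0, 0], [0, 0, 0, 0, 0, 0], [0, 0, 0, 0, 0, 0], [0, 0, 0, 0, 0, 0], [0, 0, 0, 0, 0, 0], [0, 0, 0, 0, 0, 0], [0, 0, 0, 0, 0, 0]]]'

```text
time_s: 32.5
position: [0.5355, -0.1568, 0.0669]
tool_rot: [-180.0, 0.1, -39.2]
ft_force: [2.0, 7.3, 6.7]
width: 0.0382
```

```bash
python3 m.py
```

```text
32.5 [ 0.5355 -0.1568  0.0669] [-1.80e+02  1.00e-01 -3.92e+01] 0.0382 [2.03 7.32 6.66] mom [ 1.829 -0.525  0.279] tq6 0.284 turned 109.96
```

servo_tool --series '[[[0, 0, 0, 0, 0, 1], [0, 0, 0, 0, 0, 1], [0, 0, 0, 0, 0, 0], [0, 0, 0, 0, 0, 0], [0, 0, 0, 0, 0, 0], [0, 0, 0, 0, 0, 0], [0, 0, 0, 0, 0, 0], [0, 0, 0, 0, 0, 0], [0, 0, 0, 0, 0, 0], [0, 0, 0, 0, 0, 0]]]'

```text
time_s: 33.5
position: [0.5356, -0.1567, 0.0669]
tool_rot: [-180.0, 0.1, -41.2]
ft_force: [2.8, 8.7, 7.0]
width: 0.0379
```

```bash
python3 m.py
```

```text
33.5 [ 0.5356 -0.1567  0.0669] [-1.80e+02  1.00e-01 -4.12e+01] 0.0379 [2.84 8.74 6.97] mom [ 1.892 -0.636  0.235] tq6 0.269 turned 111.96
```

servo_tool --series '[[[0, 0, 0, 0, 0, 1], [0, 0, 0, 0, 0, 1], [0, 0, 0, 0, 0, 0], [0, 0, 0, 0, 0, 0], [0, 0, 0, 0, 0, 0], [0, 0, 0, 0, 0, 0], [0, 0, 0, 0, 0, 0], [0, 0, 0, 0, 0, 0], [0, 0, 0, 0, 0, 0], [0, 0, 0, 0, 0, 0]]]'

```text
time_s: 34.5
position: [0.5356, -0.1567, 0.0669]
tool_rot: [-180.0, 0.1, -43.3]
ft_force: [3.4, 8.3, 5.4]
width: 0.0381
```

```bash
python3 m.py
```

```text
34.5 [ 0.5356 -0.1567  0.0669] [-1.80e+02  1.00e-01 -4.33e+01] 0.0381 [3.39 8.28 5.39] mom [ 1.993 -0.642  0.212] tq6 0.21 turned 113.97
```

servo_tool --series '[[[0, 0, 0, 0, 0, 1], [0, 0, 0, 0, 0, 1], [0, 0, 0, 0, 0, 0], [0, 0, 0, 0, 0, 0], [0, 0, 0, 0, 0, 0], [0, 0, 0, 0, 0, 0], [0, 0, 0, 0, 0, 0], [0, 0, 0, 0, 0, 0], [0, 0, 0, 0, 0, 0], [0, 0, 0, 0, 0, 0]]]'

```text
time_s: 35.5
position: [0.5356, -0.1567, 0.0669]
tool_rot: [-180.0, 0.1, -45.3]
ft_force: [2.8, 9.3, 6.6]
width: 0.0384
```

```bash
python3 m.py
```

```text
35.5 [ 0.5356 -0.1567  0.0669] [-1.80e+02  1.00e-01 -4.53e+01] 0.0384 [2.79 9.31 6.65] mom [ 1.991 -0.683  0.132] tq6 0.128 turned 115.98
```

servo_tool --series '[[[0, 0, 0, 0, 0, 1], [0, 0, 0, 0, 0, 1], [0, 0, 0, 0, 0, 0], [0, 0, 0, 0, 0, 0], [0, 0, 0, 0, 0, 0], [0, 0, 0, 0, 0, 0], [0, 0, 0, 0, 0, 0], [0, 0, 0, 0, 0, 0], [0, 0, 0, 0, 0, 0], [0, 0, 0, 0, 0, 0]]]'

```text
time_s: 36.5
position: [0.5357, -0.1566, 0.0669]
tool_rot: [-180.0, 0.1, -47.3]
ft_force: [3.8, 9.8, 6.9]
width: 0.038
```

```bash
python3 m.py
```

```text
36.5 [ 0.5357 -0.1566  0.0669] [-1.80e+02  1.00e-01 -4.73e+01] 0.038 [3.82 9.8  6.85] mom [ 2.067 -0.728  0.029] tq6 0.059 turned 117.99
```

servo_tool --series '[[[0, 0, 0, 0, 0, 1], [0, 0, 0, 0, 0, 1], [0, 0, 0, 0, 0, 0], [0, 0, 0, 0, 0, 0], [0, 0, 0, 0, 0, 0], [0, 0, 0, 0, 0, 0], [0, 0, 0, 0, 0, 0], [0, 0, 0, 0, 0, 0], [0, 0, 0, 0, 0, 0], [0, 0, 0, 0, 0, 0]]]'

```text
time_s: 37.5
position: [0.5357, -0.1566, 0.0669]
tool_rot: [-179.9, 0.1, -49.3]
ft_force: [4.3, 10.2, 5.6]
width: 0.0378
```

```bash
python3 m.py
```

```text
37.5 [ 0.5357 -0.1566  0.0669] [-1.799e+02  1.000e-01 -4.930e+01] 0.0378 [ 4.26 10.21  5.58] mom [ 2.103 -0.754  0.022] tq6 0.03 turned 120.0
```

servo_tool --series '[[[0, 0, 0, 0, 0, 1], [0, 0, 0, 0, 0, 1], [0, 0, 0, 0, 0, 0], [0, 0, 0, 0, 0, 0], [0, 0, 0, 0, 0, 0], [0, 0, 0, 0, 0, 0], [0, 0, 0, 0, 0, 0], [0, 0, 0, 0, 0, 0], [0, 0, 0, 0, 0, 0], [0, 0, 0, 0, 0, 0]]]'

```text
time_s: 38.5
position: [0.5357, -0.1566, 0.0669]
tool_rot: [-179.9, 0.1, -51.3]
ft_force: [2.2, 9.9, 5.3]
width: 0.038
```

```bash
python3 m.py
```

```text
38.5 [ 0.5357 -0.1566  0.0669] [-1.799e+02  1.000e-01 -5.130e+01] 0.038 [2.17 9.86 5.33] mom [ 2.111 -0.845  0.06 ] tq6 0.051 turned 122.0
```

The torque peaked at 0.284, dropped to 0.03 and is rising again, so the first click is complete. Release in place, then lift away.

servo_tool --series '[[[0, 0, 0, 0, 0, 0], [0, 0, 0, 0, 0, 0], [0, 0, 0, 0, 0, 0], [0, 0, 0, 0, 0, 0], [0, 0, 0, 0, 0, 0], [0, 0, 0, 0, 0, 0], [0, 0, 0, 0, 0, 0], [0, 0, 0, 0, 0, 0], [0, 0, 0, 0, 0, 0], [0, 0, 0, 0, 0, 0]]]' --claw 0.75

```text
time_s: 39.5
position: [0.5358, -0.158, 0.0666]
tool_rot: [180.0, -0.0, -51.3]
ft_force: [1.2, 0.1, -0.4]
width: 0.0713
```

servo_tool --series '[[[0, 0, -0.5, 0, 0, 0], [0, 0, -1, 0, 0, 0], [0, 0, -2, 0, 0, 0], [0, 0, -2.5, 0, 0, 0], [0, 0, -2.5, 0, 0, 0], [0, 0, -2.5, 0, 0, 0], [0, 0, -2, 0, 0, 0], [0, 0, -1.5, 0, 0, 0], [0, 0, -0.5, 0, 0, 0], [0, 0, 0, 0, 0, 0]]]'

```text
time_s: 40.5
position: [0.5358, -0.158, 0.2175]
tool_rot: [-180.0, -0.1, -51.3]
ft_force: [-0.4, -0.9, -0.0]
width: 0.0714
```

```bash
python3 m.py; python3 -c "
from h import *
a=look('scene');b=look('side')
A=cv2.resize(a['pixels'][120:310,270:470,::-1],(390,370),interpolation=cv2.INTER_CUBIC)
B=cv2.resize(b['pixels'][150:245,275:375,::-1],(390,370),interpolation=cv2.INTER_CUBIC)
cv2.imwrite('pics/p4.png',np.hstack([A,B]))"
```

```text
40.5 [ 0.5358 -0.158   0.2175] [-1.80e+02 -1.00e-01 -5.13e+01] 0.0714 [-0.37 -0.92 -0.04] mom [ 0.132 -0.027  0.004] tq6 0.0 turned 121.99
```

View pics/p4.png

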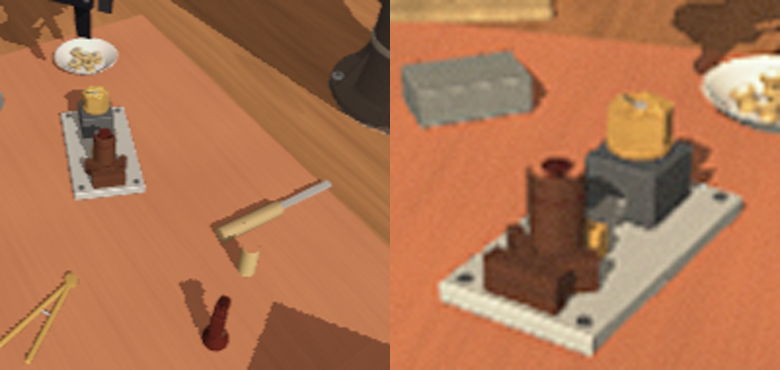

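The blank stands upright in the V with the jaw against it. The knight, pawn blank, dish and dividers stand as before, and the hand is clear.

```bash
python3 -c "
from station import job; print(job.finish_job())"
```

```text
the job is handed in; nothing more can be done
None
```

The walnut blank is clamped upright in the nest, and the cap was stopped just after its first click. I handed the job in at about 41 s.

- **Placing:** I gripped the blank at 10 N and set it down between the nest and the jaw. It touched the plate at about 5 N before I let go.
- **Clamping:** I turned the cap 122° clockwise. The wrist-joint torque held near 0.157 N m while the cap turned free, climbed to a peak of 0.284 at 110°, and fell to 0.03 at 120°. It was just rising again when I stopped, short of a second click. I opened the fingers before moving the hand away.
- **Last checks:** The final scene and side views show the blank upright in the V with the jaw against it. The knight, pawn blank, dish and dividers look undisturbed, and the gripper is 15 cm above where it held the cap.
- **Disagreements:**
  - My estimates of the fixture's position differed by about 2.6 mm, so I set the blank about 4 mm nearer the jaw than first planned, and the jaw closed the gap.
  - The torque peak was slightly above the stated 0.27 N m.
  - A side load of up to about 10 N built up on the cap while it turned, and it was gone once I released.
- **Pictures:** I viewed 10, which is the full budget.

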